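# Square the tattoo practice pad into the corner stop

## Task

Get the practice pad ready for drawing: push it along the bench with the fingers, without picking it up or tipping it, until it sits squarely home in the corner of the blue L-shaped stop, one long edge flush against the long rail and its right-hand short edge (as the robot sees it) flush against the short rail. Leave the ink bottles, the ink cap tray and the tattoo machine where they are, then move the hand clear.

Things in the scene. Friction and masses are not known exactly. Their poses are not given: they have to be found in the camera images.
- pad: Practice pad: plywood board with a skin-coloured sheet and a leaf drawing on top, 100 mm (x) by 140 mm (y), 22 mm high, loose, 0.3 to 0.6 kg. Origin at the centre of its underside, z up; at the start its x is within 0.3 rad of the stop's x, and it lies on the robot's side of the long rail, left of the short one, clear of both. Home: origin at x -50, y +70 mm in the stop's frame, axes parallel.
- stop: Blue L-shaped stop fixed to the bench, rails 12 mm thick, 25 mm high. Origin at the inner corner on the bench; x points away from the robot (turned up to 0.15 rad), y to its left, z up. Long rail along y: inner face x = 0, from y = -12 to 340 mm, rail on the +x side. Short rail towards the robot: inner face y = 0, from x = -85 mm to 0, rail on the -y side.
- ink_black: Black ink bottle, standing upright, 34 mm across and 88 mm tall with its nozzle; origin at the centre of its underside, z up. Loose; to be left alone.
- ink_red: Red ink bottle, standing upright, 34 mm across and 88 mm tall with its nozzle; origin at the centre of its underside, z up. Loose; to be left alone.
- caps: Ink cap tray: a steel bar 50 mm (x) by 110 mm (y), 24 mm high with the three little white cups on it, beyond the long rail; origin at the centre of its underside, z up. Loose; to be left alone.
- machine: Tattoo machine lying flat, about 155 mm long along its x (from -80 mm at the needle end to +72 mm), 60 mm wide and 22 mm high; origin on the bench surface near its middle, z up. Loose; to be left alone.
There are look-alikes about, which are no part of the job. What is meant by the pad is not pink, purple or red, and is the smaller of those in its own colour.

How it is judged:
At the end, for the whole second after the job is handed in: The pad lies flat and at rest in the corner of the stop, within 4 mm of touching each rail and square to them within 2 degrees (0.035 rad) (x of pad in the frame of stop between -0.054 and -0.045 m and y of pad in the frame of stop between 0.065 and 0.074 m and angle between the x axis of pad and the x axis of stop, either way round below 0.035 rad and height (world z) of pad below 0.004 m and angle between pad's own z axis and vertical below 0.05 rad and linear speed of pad below 0.01 m/s).
It fails at once if the pad is lifted off the bench, carried or tipped up (height (world z) of pad above 0.01 m or angle between pad's own z axis and vertical above 0.12 rad).
It fails at once if the black ink bottle is moved more than 20 mm or tipped over (distance of ink_black from where it was at the start of the episode above 0.02 m or angle between ink_black's own z axis and vertical above 0.35 rad).
It fails at once if the red ink bottle is moved more than 20 mm or tipped over (distance of ink_red from where it was at the start of the episode above 0.02 m or angle between ink_red's own z axis and vertical above 0.35 rad).
It fails at once if the ink cap tray is moved more than 20 mm or tipped over (distance of caps from where it was at the start of the episode above 0.02 m or angle between caps's own z axis and vertical above 0.35 rad).
It fails at once if the tattoo machine is moved more than 20 mm or tipped over (distance of machine from where it was at the start of the episode above 0.02 m or angle between machine's own z axis and vertical above 0.35 rad).
It also fails if it takes over 59 s, if anything falls off the work surface, if the arm or the gripper's body presses on something with over 40 N, if the wrist force passes 120 N, or if a joint passes its speed limit or range.

## Robot

A 7-joint arm with a two-finger parallel gripper is mounted at the origin on the work surface. World frame = base frame: x ahead of the robot, y to its left, z up, the work surface at z = 0. Lengths are in m, angles in rad, forces in N, time in s.
With the tool pointing down it reaches from about 0.4 to 0.85 m from the base axis. Payload 4.5 kg.
Tool frame: the origin (TCP) lies on the mounting face of the last link; the fingertips stand 166 mm ahead of it and the grasp point (between the pads) lies 147 mm ahead of it; y points along the fingers, z is the direction in which the jaws open and shut, and the axes are right-handed (so a half turn about y gives the same grasp; the last joint's range is limited). The gripper opens to 88 mm and grips with 3 to 60 N. Pads are 18 mm wide; open, the fingers measure 123 mm over their backs; the gripper's body (75 mm by 187 mm) begins 45 mm behind the grasp point.
Start: joints at [1.266, 0.689, -0.195, 1.565, 0.157, 0.902, -0.215], TCP at [0.208, -0.589, 0.405] pointing down, gripper open.
Joint ranges: [-3.01, 3.01], [-0.46, 2.08], [-1.47, 1.51], [0.13, 2.56], [-1, 4.14], [0.04, 2.09], [-2.66, 2.66]. Speed limits (rad/s): [2.57, 2.57, 3.14, 3.14, 3.14, 3.14, 3.14].

## Interface

Orientations are given as a unit quaternion [x, y, z, w].
In Python, from plant import r gives the robot as it stands.
- The arm moves only by the tool arm_command, never from a script. Its argument "deltas" is a list of rows, each an object of numbers: "dx", "dy", "dz": the shift along the tool's x, y, z each as a share of 1000 mm, from -1 to 1; "wx", "wy", "wz": the turn, a rotation vector about the tool's x, y, z each as a share of 45 degrees, from -1 to 1. In form: [{"dx": .., "dy": .., "dz": .., "wx": .., "wy": .., "wz": ..}, ...]. A call has exactly 5 rows; each row is the pose to reach, as a shift and turn from the pose commanded when the call began, along the tool's axes at that moment; what a row does not reach only later rows make up. A row lasts 1/10 s, in which the tool goes at most 50 mm and 8.59 degrees, less where a joint would pass 70% of its speed; a pose out of reach is approached as far as the arm can. A call with a number of a shift or a turn outside -1 to 1 is refused whole. A call with a gripper value outside its range is refused whole. "claw" is the opening, from -1 (shut) to 1 (fully open), set as the call begins (left out, the last holds). The fingers move at their own pace and stop on an object; "grip_force" is the grip in N (left out, the last holds). Time passes only in rows, so rows that repeat a pose let the fingers close, or fill a call up. It gives the time, the measured TCP pose, the force and the opening at its end, in the units of the state.
- r.get_state(): the state, without advancing time (a new reading comes with each control period).
- r.snapshot(name): name is "scene" or "side" or "wrist"; returns the picture (384x512x3 uint8, red, green, blue); there is no depth.
- r.get_calibration(name): a dict with "vertical_fov" (degrees; the focal length in pixels is half the picture's height over the tangent of half this angle, whatever the lens; pixels are square), "cx", "cy" (the principal point, pixels), "R" (3x3) and "t" (3): a world point X has camera coordinates R X + t. Camera axes: x right, y down, z forward; pixel columns grow to the right and rows downward; lengths in m; the calibration is good to about 2 mm. A picture is of the moment at which its call begins: read the wrist's pose just before it. get_calibration takes no time and is no camera call; for the wrist camera it gives the pose at the moment of the call.
- r.finish_job(): hands the job in, once; it reports no verdict.
The state is a dict: "clock": time; "q": joint angles; "qd": joint speeds; "joint_torque": joint torques, N m; "tool_pos": TCP position; "eef_rot": TCP orientation; "contact_force": force on the tool from outside, world axes, zero at the start; "moment": the same for the moment, N m; "opening": opening from 0.0 (shut) to 1.0 (fully open).
Only numpy, scipy, OpenCV 4.12 (cv2) and the standard library are available. Lean on these libraries where they do the work, as an engineer would, in place of code of your own. Each camera call takes 0.05 s, during which the arm holds its last target.

## Working session

There is one attempt and no reset: what is moved stays moved. The work goes in short steps, Python scripts to look and compute and a tool call to move; the robot and the scene stay as the last step left them, time stands still between calls to the robot, and variables do not carry over. Pictures are saved under pics/ and viewed, and the job is handed in when it is done.

Besides the shell and the picture viewer there is one more tool, called after "Emit:" by a JSON object that holds its "method" and its "body". arm_command: Moves the arm, as the interface text tells. Shift numbers are shares of 1000 mm and turn numbers shares of 45 degrees, none past 1 either way. Its arguments: {"type":"object","properties":{"deltas":{"type":"array","items":{"type":"object","properties":{"dx":{"type":"number","minimum":-1,"maximum":1},"dy":{"type":"number","minimum":-1,"maximum":1},"dz":{"type":"number","minimum":-1,"maximum":1},"wx":{"type":"number","minimum":-1,"maximum":1},"wy":{"type":"number","minimum":-1,"maximum":1},"wz":{"type":"number","minimum":-1,"maximum":1}}}},"claw":{"type":"number"},"grip_force":{"type":"number"}},"required":["deltas"]}

```bash
ls; mkdir -p pics
python3 - <<'E'
from plant import r
import cv2
print(r.get_state())
for n in ["scene","side","wrist"]:
    c=r.get_calibration(n);print(n,c)
    cv2.imwrite(f"pics/{n}0.png",r.snapshot(n)[:,:,::-1])
E
```

```text
pics
{'clock': 0.0, 'q': array([ 1.26580216,  0.68995777, -0.1945047 ,  1.56632132,  0.15728793,
        0.90247819, -0.21506532]), 'qd': array([-0.00120699,  0.00091427,  0.00072987, -0.00127323, -0.00046321,
        0.00058114, -0.0005448 ]), 'joint_torque': array([-7.42352804e-04, -5.27560401e+01, -1.26755275e+00, -1.53424466e+01,
       -5.27968642e-02,  6.62271545e-03,  1.39861850e-04]), 'tool_pos': array([ 0.20758482, -0.58918093,  0.40393193]), 'eef_rot': array([-0.11939409,  0.69758911, -0.69636956,  0.11909623]), 'contact_force': array([-0.15522479,  0.72488569, -0.25097178]), 'moment': array([-0.01054248, -0.01388297, -0.02611858]), 'opening': 0.999357643529267}
scene {'vertical_fov': 45.68723583239571, 'cx': 251.7348977901025, 'cy': 189.65383339791651, 'R': array([[-0.82187572,  0.56965492,  0.00368508],
       [ 0.40262761,  0.58544727, -0.70366362],
       [-0.40300286, -0.57684033, -0.7105237 ]]), 't': array([ 0.46086905, -0.2082107 ,  1.71508951])}
side {'vertical_fov': 43.20935448646491, 'cx': 256.0273512963865, 'cy': 195.6932954392359, 'R': array([[-0.72395934, -0.6897654 , -0.01032318],
       [-0.53037959,  0.56611651, -0.6310385 ],
       [ 0.44111264, -0.45137101, -0.77568282]]), 't': array([0.42358569, 0.31303357, 0.96647011])}
wrist {'vertical_fov': 62.79891421577494, 'cx': 256.4768849992488, 'cy': 191.25610974483294, 'R': array([[ 0.33331628, -0.94281371, -0.00160284],
       [-0.89148197, -0.31572118,  0.32493082],
       [-0.30685528, -0.10687583, -0.94573643]]), 't': array([-0.62492728, -0.04508883,  0.39167519])}
```

View pics/scene0.png

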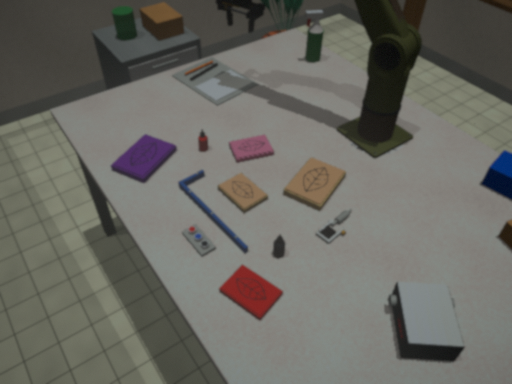

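View pics/side0.png

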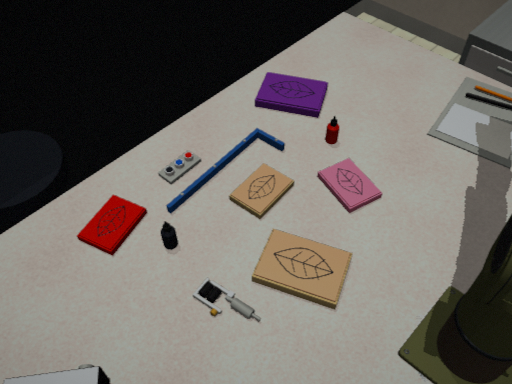

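View pics/wrist0.png

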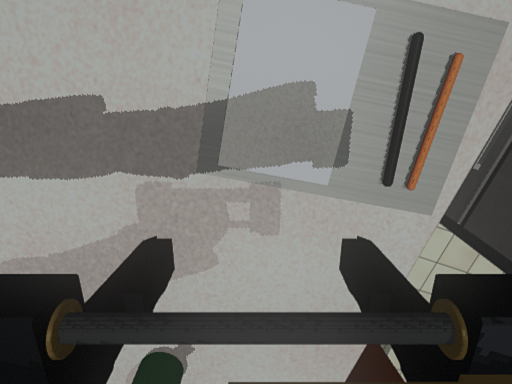

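Candidates in the pictures: the small tan pad at scene (243,191) / side (262,190), the big tan at scene (315,183) / side (302,266), pink at scene (251,148), purple at (145,157) and red at (251,291). By the description, the pad is the smaller tan one. I'll check it in a close crop.

```bash
cat > h.py <<'E'
import numpy as np, cv2
from plant import r
def K(c): 
    f=192/np.tan(np.radians(c['vertical_fov'])/2); return f
def unproj(c,uv,z):
    f=K(c); uv=np.atleast_2d(uv).astype(float)
    d=np.c_[(uv[:,0]-c['cx'])/f,(uv[:,1]-c['cy'])/f,np.ones(len(uv))]@c['R']
    o=-c['R'].T@c['t']
    return o+d*((z-o[2])/d[:,2])[:,None]
def proj(c,X):
    p=np.atleast_2d(X)@c['R'].T+c['t']; return K(c)*p[:,:2]/p[:,2:]+[c['cx'],c['cy']]
E
python3 - <<'E'
import cv2,numpy as np
from h import *
a=cv2.imread('pics/side0.png')[110:320,140:400]; cv2.imwrite('pics/crop_side.png',cv2.resize(a,None,fx=3,fy=3,interpolation=cv2.INTER_CUBIC)[:600,:780])
b=cv2.imread('pics/scene0.png')[140:270,170:360]; cv2.imwrite('pics/crop_scene.png',cv2.resize(b,None,fx=4,fy=4,interpolation=cv2.INTER_CUBIC))
cs=r.get_calibration('side');cc=r.get_calibration('scene')
for n,u,z,v in [('pad',(262,188),.022,(243,190)),('big',(302,264),.022,(315,182)),('red',(332,138),.02,(203,145)),('black',(169,240),.02,(279,249)),('corner',(259,131),.025,(181,183)),('railend',(171,207),.025,(245,248)),('short end',(284,146),.025,(203,173)),('caps',(180,166),.024,(199,240)),('mach',(225,298),.015,(333,228))]:
    print(n,unproj(cs,u,z).round(3),unproj(cc,v,z).round(3))
E
```

```text
pad [[ 0.581 -0.018  0.022]] [[ 0.583 -0.017  0.022]]
big [[0.366 0.082 0.022]] [[0.367 0.086 0.022]]
red [[ 0.565 -0.28   0.02 ]] [[ 0.574 -0.289  0.02 ]]
black [[0.632 0.242 0.02 ]] [[0.63  0.238 0.02 ]]
corner [[ 0.726 -0.16   0.025]] [[ 0.734 -0.156  0.025]]
railend [[0.699 0.178 0.025]] [[0.711 0.182 0.025]]
short end [[ 0.637 -0.164  0.025]] [[ 0.651 -0.157  0.025]]
caps [[0.787 0.075 0.024]] [[0.804 0.082 0.024]]
mach [[0.434 0.254 0.015]] [[0.446 0.264 0.015]]
```

View pics/crop_side.png

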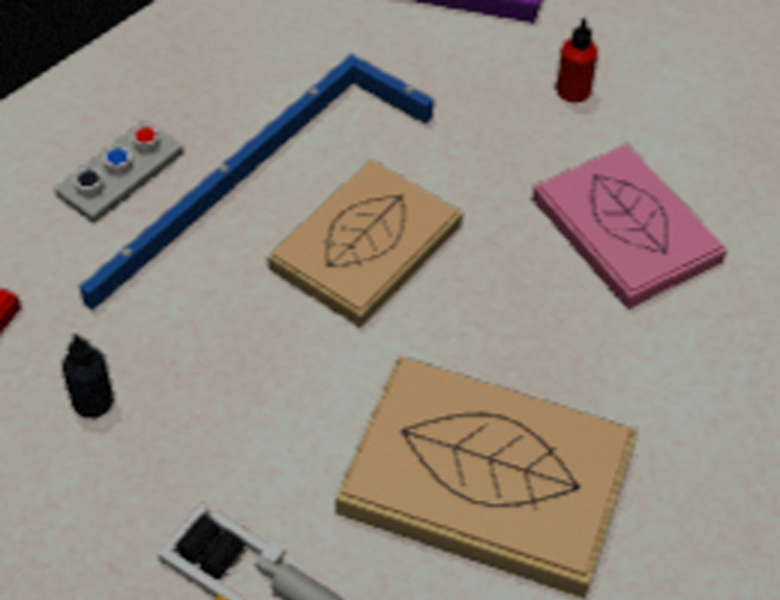

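View pics/crop_scene.png

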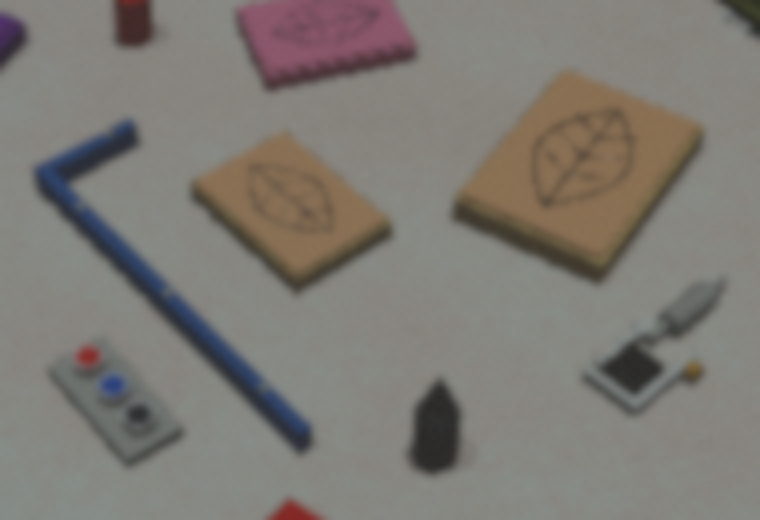

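The side crop shows the small tan pad with its top corners at about (264,163), (294,181), (260,214) and (229,196). It lies on the robot's side of the long blue rail, which matches the description, and it is clearly smaller than the other tan pad. Next I work out the move to a viewing pose.

```bash
cat >> h.py <<'E'
from scipy.spatial.transform import Rotation as Ro
def show():
    s=r.get_state(); M=Ro.from_quat(s['eef_rot']).as_matrix()
    print('t',round(s['clock'],2),'pos',s['tool_pos'].round(4),'F',s['contact_force'].round(1),'op',round(s['opening'],3),'q',s['q'].round(2))
    print(M.round(3)); return s,M
def plan(target,yawz=None):
    """target world TCP pos, yaw angle of tool z-axis (world heading) -> shift in tool axes, turn rotvec in shares of 45deg"""
    s=r.get_state(); M=Ro.from_quat(s['eef_rot']).as_matrix()
    d=M.T@(np.array(target)-s['tool_pos']); out=[d.round(4)]
    if yawz is not None:
        y=np.array([0,0,-1.]); z=np.array([np.cos(yawz),np.sin(yawz),0]); T=np.c_[np.cross(y,z),y,z]
        out.append((Ro.from_matrix(M.T@T).as_rotvec()/(np.pi/4)).round(4))
    print('plan',out)
E
python3 - <<'E'
from h import *
show()
for y in (np.pi/2,-np.pi/2): plan([.46,-.02,.40],y)
c=r.get_calibration('wrist'); s,M=show(); print('cam in tool',M.T@(-c['R'].T@c['t']-s['tool_pos']), (c['R']@M).round(3))
cs=r.get_calibration('side');cc=r.get_calibration('scene')
a=np.array([(371,160),(462,212),(361,312),(268,258)])/3+[140,110]
b=np.array([(288,132),(390,228),(297,278),(192,184)])/4+[170,140]
print(unproj(cs,a,.022).round(3));print(unproj(cc,b,.022).round(3))
E
```

```text
t 0.15 pos [ 0.2076 -0.5893  0.4041] F [0.4 0.9 0.3] op 1.0 q [ 1.27  0.69 -0.19  1.57  0.16  0.9  -0.22]
[[-0.943 -0.001  0.332]
 [-0.332  0.001 -0.943]
 [ 0.    -1.    -0.001]]
plan [array([-0.4273,  0.0047, -0.453 ]), array([ 6.0000e-04, -3.5685e+00, -2.4000e-03])]
plan [array([-0.4273,  0.0047, -0.453 ]), array([1.700e-03, 4.315e-01, 4.000e-04])]
t 0.15 pos [ 0.2076 -0.5893  0.4041] F [0.4 0.9 0.3] op 1.0 q [ 1.27  0.69 -0.19  1.57  0.16  0.9  -0.22]
[[-0.943 -0.001  0.332]
 [-0.332  0.001 -0.943]
 [ 0.    -1.    -0.001]]
cam in tool [-0.08531274  0.01990834  0.00077932] [[-0.001 -0.     1.   ]
 [ 0.946 -0.325  0.001]
 [ 0.325  0.946  0.   ]]
[[ 0.636 -0.082  0.022]
 [ 0.539 -0.091  0.022]
 [ 0.528  0.044  0.022]
 [ 0.622  0.056  0.022]]
[[ 0.541 -0.086  0.022]
 [ 0.537  0.053  0.022]
 [ 0.628  0.056  0.022]
 [ 0.64  -0.079  0.022]]
```

Emit:
{"method": "arm_command", "body": {"deltas": [{"dx": -0.61,"dy": -0.046,"dz": -0.38},{"dx": -0.61,"dy": -0.046,"dz": -0.38},{"dx": -0.61,"dy": -0.046,"dz": -0.38},{"dx": -0.61,"dy": -0.046,"dz": -0.38},{"dx": -0.61,"dy": -0.046,"dz": -0.38}]}}

```text
invalid input at $.deltas[0]: expected keys dx, dy, dz, wx, wy, wz
```

Emit:
{"method": "arm_command", "body": {"deltas": [{"dx": -0.61,"dy": -0.046,"dz": -0.38,"wx": 0,"wy": 0,"wz": 0},{"dx": -0.61,"dy": -0.046,"dz": -0.38,"wx": 0,"wy": 0,"wz": 0},{"dx": -0.61,"dy": -0.046,"dz": -0.38,"wx": 0,"wy": 0,"wz": 0},{"dx": -0.61,"dy": -0.046,"dz": -0.38,"wx": 0,"wy": 0,"wz": 0},{"dx": -0.61,"dy": -0.046,"dz": -0.38,"wx": 0,"wy": 0,"wz": 0}]}}

```text
clock: 0.65
tool_pos: [0.3645, -0.393, 0.4207]
eef_rot: [-0.119, 0.697, -0.697, 0.119]
contact_force: [1.7, -0.7, 0.5]
opening: 0.997
```

Run:
```python
from h import *
show(); plan([.66,-.03,.45],-np.pi/2)
```

```text
t 0.65 pos [ 0.3645 -0.393   0.4207] F [ 1.7 -0.7  0.5] op 0.997 q [ 0.85  0.55 -0.18  1.82  0.13  0.79 -0.63]
[[-0.943 -0.     0.332]
 [-0.332  0.    -0.943]
 [ 0.    -1.    -0.   ]]
plan [array([-0.3993, -0.0292, -0.2442]), array([2.00e-04, 4.31e-01, 0.00e+00])]
```

Emit:
{"method": "arm_command", "body": {"deltas": [{"dx": -0.4,"dy": -0.029,"dz": -0.244,"wx": 0,"wy": 0.43,"wz": 0},{"dx": -0.4,"dy": -0.029,"dz": -0.244,"wx": 0,"wy": 0.43,"wz": 0},{"dx": -0.4,"dy": -0.029,"dz": -0.244,"wx": 0,"wy": 0.43,"wz": 0},{"dx": -0.4,"dy": -0.029,"dz": -0.244,"wx": 0,"wy": 0.43,"wz": 0},{"dx": -0.4,"dy": -0.029,"dz": -0.244,"wx": 0,"wy": 0.43,"wz": 0}]}}

```text
clock: 1.15
tool_pos: [0.5223, -0.1994, 0.4361]
eef_rot: [0.001, -0.707, 0.707, -0.0]
contact_force: [1.5, -0.3, 0.4]
opening: 1.0
```

Run:
```python
from h import *
show(); plan([.66,-.03,.45],-np.pi/2)
```

```text
t 1.15 pos [ 0.5223 -0.1994  0.4361] F [ 1.5 -0.3  0.4] op 1.0 q [ 0.32  0.56 -0.06  1.73  0.04  0.85 -1.33]
[[-1.    -0.     0.001]
 [-0.001 -0.    -1.   ]
 [ 0.    -1.     0.   ]]
plan [array([-0.1379, -0.0139, -0.1692]), array([-0.0003,  0.0016,  0.0005])]
```

Emit:
{"method": "arm_command", "body": {"deltas": [{"dx": -0.138,"dy": -0.014,"dz": -0.169,"wx": 0,"wy": 0,"wz": 0},{"dx": -0.138,"dy": -0.014,"dz": -0.169,"wx": 0,"wy": 0,"wz": 0},{"dx": -0.138,"dy": -0.014,"dz": -0.169,"wx": 0,"wy": 0,"wz": 0},{"dx": -0.138,"dy": -0.014,"dz": -0.169,"wx": 0,"wy": 0,"wz": 0},{"dx": -0.138,"dy": -0.014,"dz": -0.169,"wx": 0,"wy": 0,"wz": 0}]}}

```text
clock: 1.65
tool_pos: [0.6613, -0.0257, 0.4498]
eef_rot: [-0.002, 0.709, -0.706, 0.004]
contact_force: [0.4, 0.4, 0.7]
opening: 1.001
```

Run:
```python
from h import *
show()
import json
c=r.get_calibration('wrist'); np.savez('w1.npz',**c)
cv2.imwrite('pics/w1.png',r.snapshot('wrist')[:,:,::-1])
a=cv2.imread('pics/w1.png'); cv2.imwrite('pics/w1b.png',cv2.resize(a,None,fx=1.5,fy=1.5,interpolation=cv2.INTER_CUBIC))
```

```text
t 1.65 pos [ 0.6613 -0.0257  0.4498] F [0.4 0.4 0.7] op 1.001 q [-0.01  0.69 -0.05  1.39  0.03  1.05 -1.62]
[[-1.     0.002  0.009]
 [-0.009  0.004 -1.   ]
 [-0.002 -1.    -0.004]]
```

View pics/w1b.png

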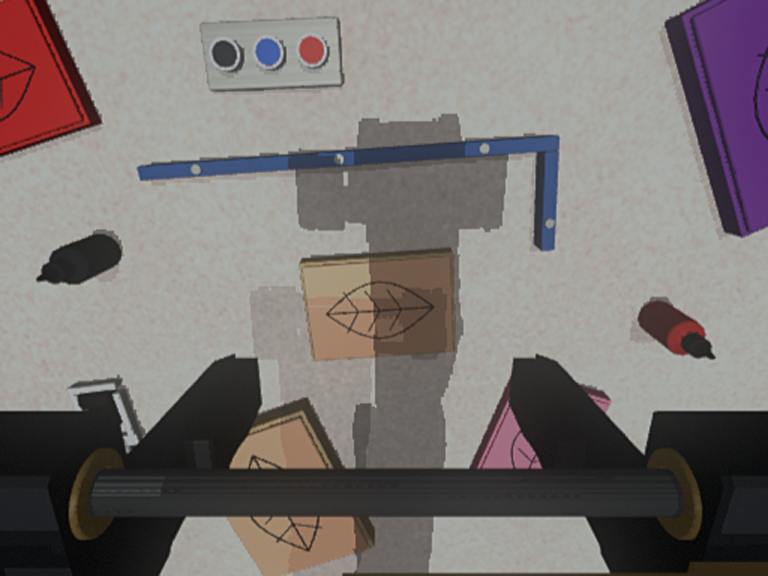

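Run:
```python
import cv2
a=cv2.imread('pics/w1.png')
cv2.imwrite('pics/w1pad.png',cv2.resize(a[155:255,185:320],None,fx=5.5,fy=5.5,interpolation=cv2.INTER_CUBIC))
cv2.imwrite('pics/w1stop.png',cv2.resize(a[70:180,80:390],None,fx=2.55,fy=2.55,interpolation=cv2.INTER_CUBIC))
```

```text
(no output)
```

View pics/w1pad.png

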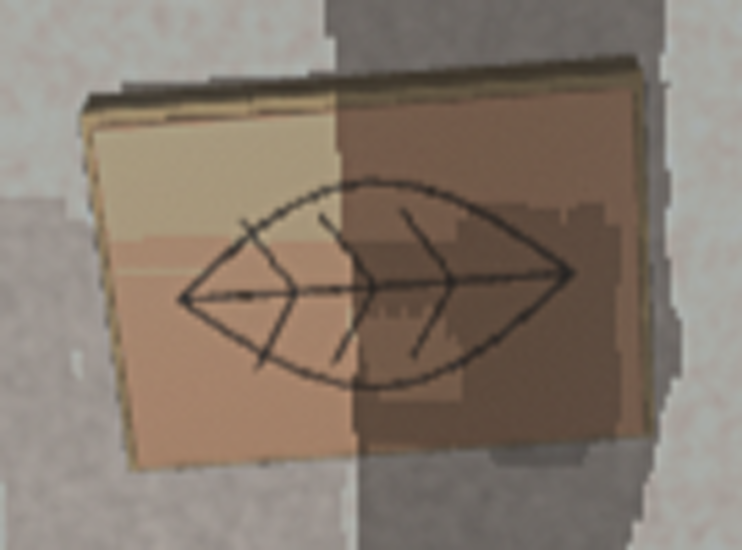

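View pics/w1stop.png

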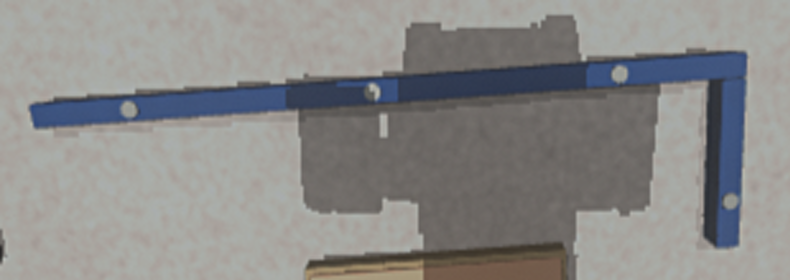

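Run:
```python
from h import *
from scipy.optimize import least_squares
c=dict(np.load('w1.npz'))
pp=np.array([(86,120),(640,84),(650,436),(133,468)])/5.5+[185,155]
pw=unproj(c,pp,.022); print(pw.round(4))
sp=np.array([(745,53),(721,80),(33,127),(31,105),(717,247),(738,247)])/2.55+[80,70]
sw=unproj(c,sp,.025); print(sw.round(4))
def fit(loc,W):
    f=lambda p:(loc@np.array([[np.cos(p[2]),np.sin(p[2])],[-np.sin(p[2]),np.cos(p[2])]])+p[:2]-W[:,:2]).ravel()
    s=least_squares(f,[.6,0,0]); print(s.x.round(4),(s.fun*1000).round(1)); return s.x
P=fit(np.array([(.05,.07),(.05,-.07),(-.05,-.07),(-.05,.07)]),pw)
S=fit(np.array([(.012,-.012),(0,0),(0,.34),(.012,.34),(-.085,0),(-.085,-.012)]),sw)
np.savez('fit.npz',P=P,S=S)
R=np.array([[np.cos(S[2]),-np.sin(S[2])],[np.sin(S[2]),np.cos(S[2])]])
print('pad in stop',R.T@(P[:2]-S[:2]),P[2]-S[2],'home world',S[:2]+R@[-.05,.07])
for n,u,z in [('big far corner',np.array((305,400))/1.5,0.022),('big left',np.array((230,440))/1.5,.022),('big right',(np.array((370,545))/1.5),.022),('pink',np.array((510,390))/1.5,.022),('black base',np.array((108,247))/1.5,0),('red base',np.array((655,310))/1.5,0),('mach top',np.array((120,380))/1.5,.02),('caps nr',np.array((210,90))/1.5,.0),('caps nr',np.array((340,85))/1.5,.0)]: print(n,unproj(c,u,z).round(3))
```

```text
[[ 0.6273  0.0506  0.022 ]
 [ 0.6378 -0.0849  0.022 ]
 [ 0.5429 -0.0928  0.022 ]
 [ 0.532   0.0427  0.022 ]]
[[ 0.7401 -0.1655  0.025 ]
 [ 0.7275 -0.1555  0.025 ]
 [ 0.7018  0.1828  0.025 ]
 [ 0.7124  0.1821  0.025 ]
 [ 0.6441 -0.1633  0.025 ]
 [ 0.6443 -0.1742  0.025 ]]
[ 0.585  -0.0211  0.0802] [ 2.   2.1  2.6 -2.  -2.1 -2.1 -2.4  1.9]
[ 0.728  -0.156   0.0793] [ 0.8 -1.5  0.4 -0.5 -0.8  0.2  0.6  1.8 -0.9  0.6 -0.1 -0.5]
pad in stop [-0.13181517  0.14580607] 0.0009727020745690235 home world [ 0.67256641 -0.09017867]
big far corner [[0.488 0.053 0.022]]
big left [[0.439 0.133 0.022]]
big right [[ 0.301 -0.011  0.022]]
pink [[ 0.501 -0.15   0.022]]
black base [[0.637 0.235 0.   ]]
red base [[ 0.579 -0.289  0.   ]]
mach top [[0.507 0.235 0.02 ]]
caps nr [[0.774 0.124 0.   ]]
caps nr [[0.779 0.014 0.   ]]
```

```bash
cat >> h.py <<'E'
def S2W(x,y):
    S=np.load('fit.npz')['S'];c_,s_=np.cos(S[2]),np.sin(S[2]); return S[:2]+[c_*x-s_*y,s_*x+c_*y]
def toS(w):
    S=np.load('fit.npz')['S'];c_,s_=np.cos(S[2]),np.sin(S[2]); d=np.array(w)[:2]-S[:2]; return np.array([c_*d[0]+s_*d[1],-s_*d[0]+c_*d[1]])
E
python3 - <<'E'
from h import *
t=S2W(-.215,.146); print(t); plan([*t,.25],-np.pi/2+.08)
E
```

```text
[ 0.50206733 -0.02748047]
plan [array([0.1603, 0.1992, 0.0023]), array([ 0.0066, -0.0891, -0.0032])]
```

Emit:
{"method": "arm_command", "body": {"deltas": [{"dx": 0.16,"dy": 0.199,"dz": 0.002,"wx": 0.006,"wy": -0.09,"wz": -0.003},{"dx": 0.16,"dy": 0.199,"dz": 0.002,"wx": 0.006,"wy": -0.09,"wz": -0.003},{"dx": 0.16,"dy": 0.199,"dz": 0.002,"wx": 0.006,"wy": -0.09,"wz": -0.003},{"dx": 0.16,"dy": 0.199,"dz": 0.002,"wx": 0.006,"wy": -0.09,"wz": -0.003},{"dx": 0.16,"dy": 0.199,"dz": 0.002,"wx": 0.006,"wy": -0.09,"wz": -0.003}], "claw": 0.4}}

```text
clock: 2.2
tool_pos: [0.5008, -0.0351, 0.2546]
eef_rot: [0.026, -0.705, 0.708, -0.024]
contact_force: [0.9, -0.4, -1.1]
opening: 0.702
```

Run:
```python
from h import *
s,M=show(); t=S2W(-.215,.146); plan([*t,.25],-np.pi/2+.08);print(toS(s['tool_pos']))
```

```text
t 2.2 pos [ 0.5008 -0.0351  0.2546] F [ 0.9 -0.4 -1.1] op 0.702 q [-0.    0.79 -0.03  2.06  0.1   0.3  -1.62]
[[-0.998 -0.001  0.071]
 [-0.071 -0.005 -0.997]
 [ 0.002 -1.     0.005]]
plan [array([-0.0018,  0.0046, -0.0076]), array([-0.0063, -0.0119,  0.0021])]
[-0.21690057  0.1384634 ]
```

Emit:
{"method": "arm_command", "body": {"deltas": [{"dx": 0,"dy": 0.04,"dz": -0.007,"wx": 0,"wy": -0.012,"wz": 0},{"dx": 0,"dy": 0.06,"dz": -0.007,"wx": 0,"wy": -0.012,"wz": 0},{"dx": 0,"dy": 0.075,"dz": -0.007,"wx": 0,"wy": -0.012,"wz": 0},{"dx": 0,"dy": 0.075,"dz": -0.007,"wx": 0,"wy": -0.012,"wz": 0},{"dx": 0,"dy": 0.075,"dz": -0.007,"wx": 0,"wy": -0.012,"wz": 0}]}}

```text
clock: 2.7
tool_pos: [0.5017, -0.0282, 0.1805]
eef_rot: [0.029, -0.705, 0.708, -0.027]
contact_force: [-0.2, 0.6, -0.2]
opening: 0.702
```

Run:
```python
from h import *
s,M=show(); print(toS(s['tool_pos'])); plan([*S2W(-.14,.146),.173],-np.pi/2+.08)
cv2.imwrite('pics/s2.png',cv2.resize(r.snapshot('side')[100:340,130:400,::-1],None,fx=2.4,fy=2.4,interpolation=cv2.INTER_CUBIC))
```

```text
t 2.7 pos [ 0.5017 -0.0282  0.1805] F [-0.2  0.6 -0.2] op 0.702 q [-0.03  0.93 -0.01  2.07  0.11  0.14 -1.63]
[[-0.997 -0.003  0.08 ]
 [-0.08  -0.005 -0.997]
 [ 0.003 -1.     0.005]]
[-0.21542561  0.1453225 ]
plan [array([-0.0754,  0.0072, -0.0006]), array([-0.0064,  0.0007,  0.0039])]
```

View pics/s2.png

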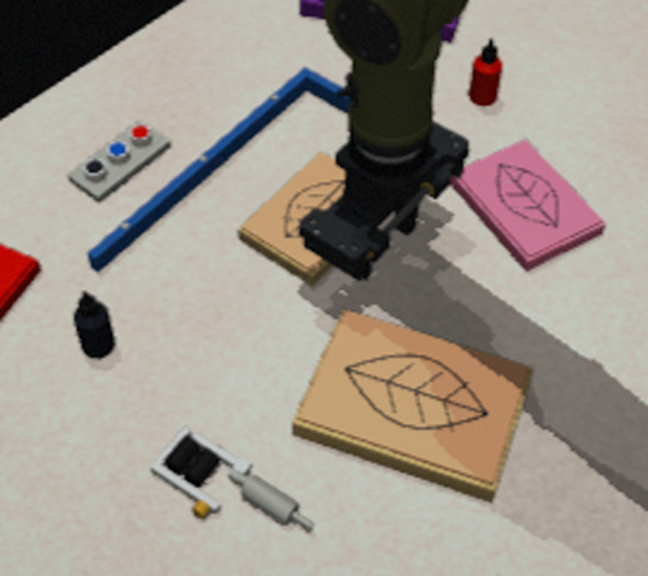

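The side view shows the hand behind the pad's near long edge, clear of the big tan board and the pink one. I'll push towards the long rail.

Emit:
{"method": "arm_command", "body": {"deltas": [{"dx": -0.008,"dy": 0.006,"dz": 0,"wx": -0.006,"wy": 0,"wz": 0.003},{"dx": -0.02,"dy": 0.007,"dz": 0,"wx": -0.006,"wy": 0,"wz": 0.003},{"dx": -0.033,"dy": 0.007,"dz": 0,"wx": -0.006,"wy": 0,"wz": 0.003},{"dx": -0.046,"dy": 0.007,"dz": 0,"wx": -0.006,"wy": 0,"wz": 0.003},{"dx": -0.06,"dy": 0.007,"dz": 0,"wx": -0.006,"wy": 0,"wz": 0.003}]}}

```text
clock: 3.25
tool_pos: [0.5607, -0.0232, 0.1734]
eef_rot: [0.03, -0.706, 0.707, -0.027]
contact_force: [-3.3, 0.3, 1.1]
opening: 0.699
```

Run:
```python
from h import *
s,M=show(); print(toS(s['tool_pos'])); plan([*S2W(-.109,.146),.173],-np.pi/2+.08)
cv2.imwrite('pics/s3.png',cv2.resize(r.snapshot('side')[100:340,130:400,::-1],None,fx=2.4,fy=2.4,interpolation=cv2.INTER_CUBIC))
```

```text
t 3.25 pos [ 0.5607 -0.0232  0.1734] F [-3.3  0.3  1.1] op 0.699 q [-0.02  0.97 -0.03  1.89  0.1   0.29 -1.63]
[[-0.997 -0.005  0.081]
 [-0.081 -0.    -0.997]
 [ 0.005 -1.     0.   ]]
[-0.15620469  0.14558864]
plan [array([-0.0472,  0.0002, -0.0003]), array([-0.0001,  0.001 ,  0.0062])]
```

View pics/s3.png

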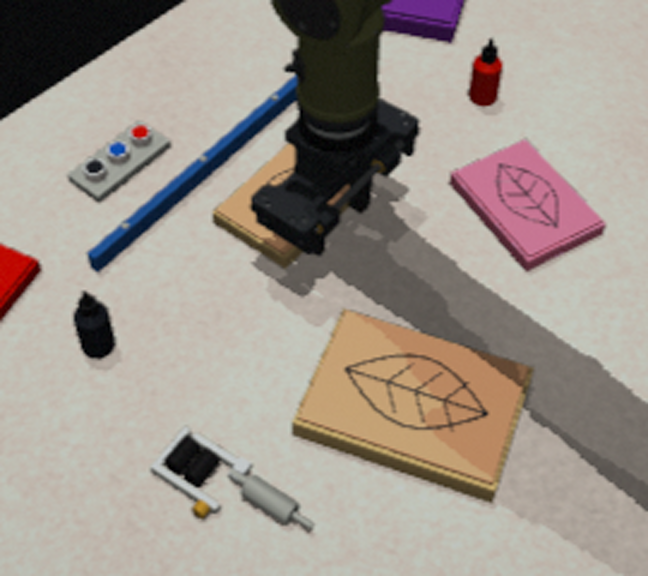

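The pad slides squarely with about 3 N of resistance. I'll carry on to within a few mm of the rail.

Emit:
{"method": "arm_command", "body": {"deltas": [{"dx": -0.012,"dy": 0,"dz": 0,"wx": 0,"wy": 0,"wz": 0.005},{"dx": -0.023,"dy": 0,"dz": 0,"wx": 0,"wy": 0,"wz": 0.005},{"dx": -0.032,"dy": 0,"dz": 0,"wx": 0,"wy": 0,"wz": 0.005},{"dx": -0.038,"dy": 0,"dz": 0,"wx": 0,"wy": 0,"wz": 0.005},{"dx": -0.042,"dy": 0,"dz": 0,"wx": 0,"wy": 0,"wz": 0.005}]}}

```text
clock: 3.8
tool_pos: [0.6032, -0.0196, 0.1732]
eef_rot: [-0.028, 0.707, -0.707, 0.029]
contact_force: [-4.6, -0.5, 3.8]
opening: 0.699
```

Emit:
{"method": "arm_command", "body": {"deltas": [{"dx": -0.001,"dy": 0,"dz": 0,"wx": 0,"wy": 0,"wz": 0},{"dx": -0.002,"dy": 0,"dz": 0,"wx": 0,"wy": 0,"wz": 0},{"dx": -0.003,"dy": 0,"dz": 0,"wx": 0,"wy": 0,"wz": 0},{"dx": -0.003,"dy": 0,"dz": 0,"wx": 0,"wy": 0,"wz": 0},{"dx": -0.003,"dy": 0,"dz": 0,"wx": 0,"wy": 0,"wz": 0}]}}

```text
clock: 4.3
tool_pos: [0.6059, -0.0193, 0.1731]
eef_rot: [0.028, -0.707, 0.707, -0.029]
contact_force: [-4.8, -0.4, 3.4]
opening: 0.7
```

Run:
```python
from h import *
s,M=show(); print(toS(s['tool_pos']))
```

```text
t 4.3 pos [ 0.6059 -0.0193  0.1731] F [-4.8 -0.4  3.4] op 0.7 q [-0.02  1.   -0.04  1.75  0.1   0.39 -1.62]
[[-0.997  0.002  0.081]
 [-0.081  0.    -0.997]
 [-0.002 -1.     0.   ]]
[-0.11086789  0.14590399]
```

Still only friction-level force, so I'll keep going in small steps until it rises.

Emit:
{"method": "arm_command", "body": {"deltas": [{"dx": -0.001,"dy": 0,"dz": 0,"wx": 0,"wy": 0,"wz": 0},{"dx": -0.002,"dy": 0,"dz": 0,"wx": 0,"wy": 0,"wz": 0},{"dx": -0.003,"dy": 0,"dz": 0,"wx": 0,"wy": 0,"wz": 0},{"dx": -0.003,"dy": 0,"dz": 0,"wx": 0,"wy": 0,"wz": 0},{"dx": -0.003,"dy": 0,"dz": 0,"wx": 0,"wy": 0,"wz": 0}]}}

```text
clock: 4.8
tool_pos: [0.6069, -0.0192, 0.1729]
eef_rot: [0.03, -0.706, 0.707, -0.027]
contact_force: [-9.7, -0.3, 7.0]
opening: 0.698
```

Emit:
{"method": "arm_command", "body": {"deltas": [{"dx": -0.001,"dy": 0,"dz": 0,"wx": 0,"wy": 0,"wz": 0},{"dx": -0.002,"dy": 0,"dz": 0,"wx": 0,"wy": 0,"wz": 0},{"dx": -0.002,"dy": 0,"dz": 0,"wx": 0,"wy": 0,"wz": 0},{"dx": -0.002,"dy": 0,"dz": 0,"wx": 0,"wy": 0,"wz": 0},{"dx": -0.002,"dy": 0,"dz": 0,"wx": 0,"wy": 0,"wz": 0}]}}

```text
clock: 5.3
tool_pos: [0.6076, -0.0192, 0.1728]
eef_rot: [0.031, -0.706, 0.707, -0.026]
contact_force: [-13.6, -0.6, 9.9]
opening: 0.701
```

Run:
```python
from h import *
s,M=show(); print(toS(s['tool_pos'])); plan([*S2W(-.16,.2),.30],-np.pi/2+.08)
```

```text
t 5.3 pos [ 0.6076 -0.0192  0.1728] F [-13.6  -0.6   9.9] op 0.701 q [-0.02  1.   -0.04  1.74  0.1   0.41 -1.62]
[[-0.997 -0.008  0.081]
 [-0.081 -0.001 -0.997]
 [ 0.008 -1.     0.   ]]
[-0.10915655  0.14593938]
plan [array([ 0.0517, -0.1269, -0.0541]), array([-0.0001,  0.0011,  0.0098])]
```

Flush contact with the long rail: the force is rising and the hand has stalled. Next I back off, rise and turn the hand a quarter turn for the sideways push.

Emit:
{"method": "arm_command", "body": {"deltas": [{"dx": 0.03,"dy": 0,"dz": 0,"wx": 0,"wy": 0,"wz": 0.01},{"dx": 0.03,"dy": -0.02,"dz": 0,"wx": 0,"wy": 0,"wz": 0.01},{"dx": 0.03,"dy": -0.07,"dz": 0,"wx": 0,"wy": 0,"wz": 0.01},{"dx": 0.03,"dy": -0.11,"dz": -0.02,"wx": 0,"wy": -0.2,"wz": 0.01},{"dx": 0.03,"dy": -0.12,"dz": -0.06,"wx": 0,"wy": -0.38,"wz": 0.01}], "claw": -0.1}}

```text
clock: 5.8
tool_pos: [0.5795, 0.0356, 0.2979]
eef_rot: [0.124, -0.693, 0.696, -0.142]
contact_force: [1.6, 0.7, -0.6]
opening: 0.445
```

Run:
```python
from h import *
s,M=show(); print(toS(s['tool_pos'])); plan([*S2W(-.05,.25),.30],.08)
```

```text
t 5.8 pos [0.5795 0.0356 0.2979] F [ 1.6  0.7 -0.6] op 0.445 q [-0.07  0.77 -0.12  1.81  0.17  0.55 -1.5 ]
[[-0.929  0.025  0.369]
 [-0.369  0.    -0.929]
 [-0.023 -1.     0.009]]
[-0.13278795  0.2027876 ]
plan [array([-0.093 , -0.0002, -0.0207]), array([-0.0283, -1.6201, -0.0182])]
```

Emit:
{"method": "arm_command", "body": {"deltas": [{"dx": -0.093,"dy": 0,"dz": -0.021,"wx": -0.015,"wy": -0.95,"wz": -0.01},{"dx": -0.093,"dy": 0,"dz": -0.021,"wx": -0.015,"wy": -0.95,"wz": -0.01},{"dx": -0.093,"dy": 0,"dz": -0.021,"wx": -0.015,"wy": -0.95,"wz": -0.01},{"dx": -0.093,"dy": 0,"dz": -0.021,"wx": -0.015,"wy": -0.95,"wz": -0.01},{"dx": -0.093,"dy": 0,"dz": -0.021,"wx": -0.015,"wy": -0.95,"wz": -0.01}]}}

```text
clock: 6.3
tool_pos: [0.6562, 0.0931, 0.2943]
eef_rot: [-0.377, 0.599, -0.595, 0.381]
contact_force: [0.1, 0.3, 0.3]
opening: 0.448
```

Run:
```python
from h import *
s,M=show(); print(toS(s['tool_pos'])); plan([*S2W(-.05,.25),.30],.08)
```

```text
t 6.3 pos [0.6562 0.0931 0.2943] F [0.1 0.3 0.3] op 0.448 q [-0.03  0.89 -0.35  1.53  0.37  0.79 -0.96]
[[-0.425  0.002  0.905]
 [-0.905  0.007 -0.425]
 [-0.007 -1.    -0.001]]
[-0.051768    0.25402717]
plan [array([ 0.0026, -0.0057,  0.0035]), array([-0.0012, -0.6607, -0.0095])]
```

Emit:
{"method": "arm_command", "body": {"deltas": [{"dx": 0.002,"dy": 0,"dz": 0.003,"wx": 0,"wy": -0.66,"wz": -0.008},{"dx": 0.002,"dy": 0,"dz": 0.003,"wx": 0,"wy": -0.66,"wz": -0.008},{"dx": 0.002,"dy": 0,"dz": 0.003,"wx": 0,"wy": -0.66,"wz": -0.008},{"dx": 0.002,"dy": 0,"dz": 0.003,"wx": 0,"wy": -0.66,"wz": -0.008},{"dx": 0.002,"dy": 0,"dz": 0.003,"wx": 0,"wy": -0.66,"wz": -0.008}]}}

```text
clock: 6.8
tool_pos: [0.6577, 0.0894, 0.2943]
eef_rot: [-0.518, 0.482, -0.481, 0.518]
contact_force: [-0.4, -0.6, 0.7]
opening: 0.449
```

Run:
```python
from h import *
s,M=show(); print(toS(s['tool_pos'])); plan([*S2W(-.05,.25),.173],.08)
cv2.imwrite('pics/s4.png',cv2.resize(r.snapshot('side')[80:320,110:380,::-1],None,fx=2.4,fy=2.4,interpolation=cv2.INTER_CUBIC))
c=r.get_calibration('wrist'); np.savez('w4.npz',**c)
cv2.imwrite('pics/w4.png',r.snapshot('wrist')[:,:,::-1])
```

```text
t 6.8 pos [0.6577 0.0894 0.2943] F [-0.4 -0.6  0.7] op 0.449 q [ 0.04  0.91 -0.48  1.52  0.51  0.84 -0.55]
[[ 0.073 -0.     0.997]
 [-0.997  0.001  0.073]
 [-0.001 -1.     0.   ]]
[-0.05056096  0.25022375]
plan [array([0.0004, 0.1213, 0.0006]), array([-0.0001, -0.0094, -0.0015])]
```

View pics/s4.png

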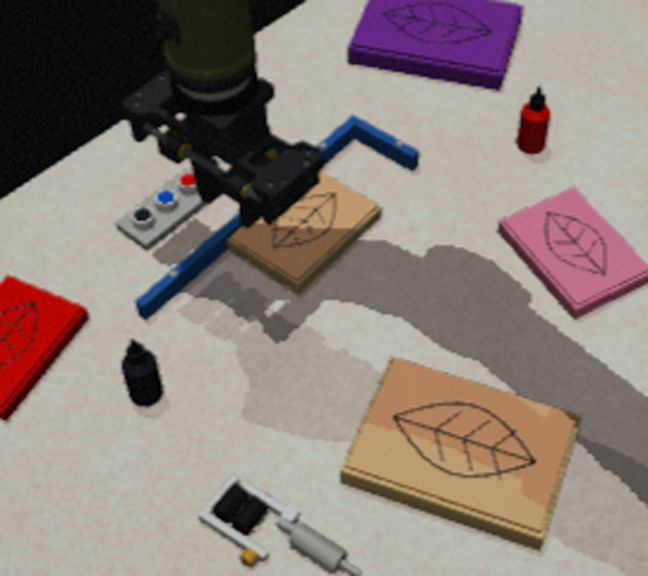

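View pics/w4.png

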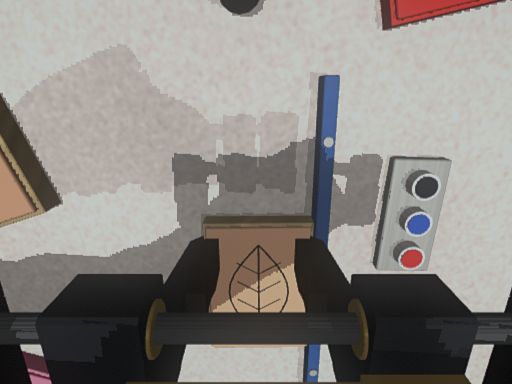

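The wrist picture shows the pad's left edge at rows 217–228, columns 203–313, with its long edge against the rail at about column 315. I'll check where that edge lies before going down.

Run:
```python
from h import *
c=dict(np.load('w4.npz'))
for u,z in [((204,227),.022),((313,227),.022),((204,217),0.0),((313,217),0.)]:
    w=unproj(c,u,z)[0]; print(toS(w).round(4))
```

```text
[-0.0968  0.2151]
[-0.0006  0.2145]
[-0.1003  0.2151]
[0.0031 0.2144]
```

Emit:
{"method": "arm_command", "body": {"deltas": [{"dx": 0,"dy": 0.04,"dz": 0,"wx": 0,"wy": -0.009,"wz": -0.001},{"dx": 0,"dy": 0.08,"dz": 0,"wx": 0,"wy": -0.009,"wz": -0.001},{"dx": 0,"dy": 0.11,"dz": 0,"wx": 0,"wy": -0.009,"wz": -0.001},{"dx": 0,"dy": 0.12,"dz": 0,"wx": 0,"wy": -0.009,"wz": -0.001},{"dx": 0,"dy": 0.121,"dz": 0,"wx": 0,"wy": -0.009,"wz": -0.001}]}}

```text
clock: 7.4
tool_pos: [0.6561, 0.0894, 0.172]
eef_rot: [0.521, -0.48, 0.479, -0.518]
contact_force: [-0.4, -0.5, 0.7]
opening: 0.45
```

Emit:
{"method": "arm_command", "body": {"deltas": [{"dx": 0.01,"dy": 0,"dz": 0,"wx": 0,"wy": 0,"wz": 0},{"dx": 0.02,"dy": 0,"dz": 0,"wx": 0,"wy": 0,"wz": 0},{"dx": 0.03,"dy": 0,"dz": 0,"wx": 0,"wy": 0,"wz": 0},{"dx": 0.04,"dy": 0,"dz": 0,"wx": 0,"wy": 0,"wz": 0},{"dx": 0.05,"dy": 0,"dz": 0,"wx": 0,"wy": 0,"wz": 0}]}}

```text
clock: 7.9
tool_pos: [0.661, 0.0408, 0.1749]
eef_rot: [-0.519, 0.48, -0.479, 0.521]
contact_force: [-0.7, 5.9, 4.8]
opening: 0.448
```

Run:
```python
from h import *
s,M=show(); print(toS(s['tool_pos'])); plan([*S2W(-.05,.15),.173],.08)
cv2.imwrite('pics/s5.png',cv2.resize(r.snapshot('side')[80:320,110:380,::-1],None,fx=2.4,fy=2.4,interpolation=cv2.INTER_CUBIC))
```

```text
t 7.9 pos [0.661  0.0408 0.1749] F [-0.7  5.9  4.8] op 0.448 q [ 0.08  1.07 -0.41  1.56  0.61  0.65 -0.56]
[[ 0.081 -0.     0.997]
 [-0.997  0.003  0.081]
 [-0.003 -1.     0.   ]]
[-0.05119903  0.20146225]
plan [array([0.0515, 0.0018, 0.0011]), array([-0.0003,  0.0011, -0.0041])]
```

View pics/s5.png

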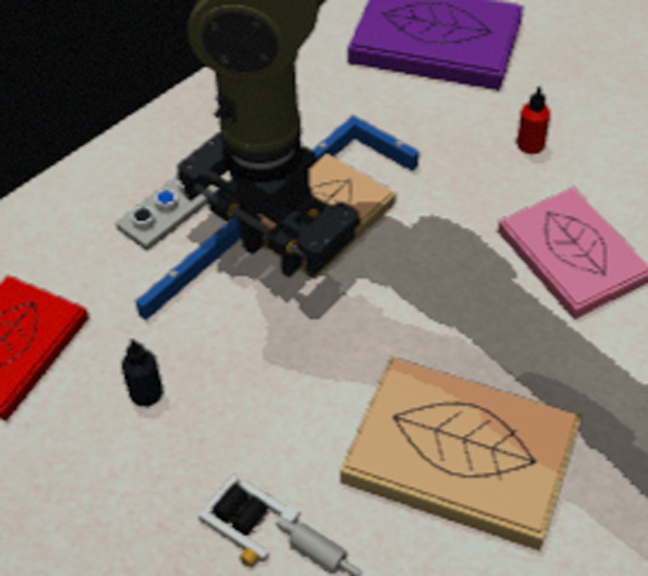

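Emit:
{"method": "arm_command", "body": {"deltas": [{"dx": 0.01,"dy": 0.001,"dz": 0.001,"wx": 0,"wy": 0,"wz": -0.003},{"dx": 0.021,"dy": 0.001,"dz": 0.001,"wx": 0,"wy": 0,"wz": -0.003},{"dx": 0.032,"dy": 0.001,"dz": 0.001,"wx": 0,"wy": 0,"wz": -0.003},{"dx": 0.04,"dy": 0.001,"dz": 0.001,"wx": 0,"wy": 0,"wz": -0.003},{"dx": 0.045,"dy": 0.001,"dz": 0.001,"wx": 0,"wy": 0,"wz": -0.003}]}}

```text
clock: 8.45
tool_pos: [0.6653, -0.0055, 0.173]
eef_rot: [0.521, -0.479, 0.48, -0.519]
contact_force: [0.2, 5.4, 3.5]
opening: 0.452
```

Emit:
{"method": "arm_command", "body": {"deltas": [{"dx": 0.001,"dy": 0,"dz": 0,"wx": 0,"wy": 0,"wz": 0},{"dx": 0.002,"dy": 0,"dz": 0,"wx": 0,"wy": 0,"wz": 0},{"dx": 0.004,"dy": 0,"dz": 0,"wx": 0,"wy": 0,"wz": 0},{"dx": 0.004,"dy": 0,"dz": 0,"wx": 0,"wy": 0,"wz": 0},{"dx": 0.004,"dy": 0,"dz": 0,"wx": 0,"wy": 0,"wz": 0}]}}

```text
clock: 8.95
tool_pos: [0.6654, -0.0083, 0.1724]
eef_rot: [0.521, -0.479, 0.479, -0.519]
contact_force: [0.5, 5.2, 3.4]
opening: 0.454
```

Run:
```python
from h import *
s,M=show(); print(toS(s['tool_pos']))
```

```text
t 8.95 pos [ 0.6654 -0.0083  0.1724] F [0.5 5.2 3.4] op 0.454 q [ 0.16  1.08 -0.42  1.54  0.62  0.66 -0.49]
[[ 0.081 -0.002  0.997]
 [-0.997 -0.003  0.081]
 [ 0.003 -1.    -0.003]]
[-0.05065008  0.15214881]
```

Emit:
{"method": "arm_command", "body": {"deltas": [{"dx": 0.001,"dy": 0,"dz": 0,"wx": 0,"wy": 0,"wz": 0},{"dx": 0.002,"dy": 0,"dz": 0,"wx": 0,"wy": 0,"wz": 0},{"dx": 0.004,"dy": 0,"dz": 0,"wx": 0,"wy": 0,"wz": 0},{"dx": 0.004,"dy": 0,"dz": 0,"wx": 0,"wy": 0,"wz": 0},{"dx": 0.004,"dy": 0,"dz": 0,"wx": 0,"wy": 0,"wz": 0}]}}

```text
clock: 9.45
tool_pos: [0.6654, -0.0093, 0.1724]
eef_rot: [-0.52, 0.48, -0.478, 0.52]
contact_force: [-0.9, 10.5, 3.6]
opening: 0.451
```

Emit:
{"method": "arm_command", "body": {"deltas": [{"dx": 0.001,"dy": 0,"dz": 0,"wx": 0,"wy": 0,"wz": 0},{"dx": 0.002,"dy": 0,"dz": 0,"wx": 0,"wy": 0,"wz": 0},{"dx": 0.003,"dy": 0,"dz": 0,"wx": 0,"wy": 0,"wz": 0},{"dx": 0.003,"dy": 0,"dz": 0,"wx": 0,"wy": 0,"wz": 0},{"dx": 0.003,"dy": 0,"dz": 0,"wx": 0,"wy": 0,"wz": 0}]}}

```text
clock: 9.95
tool_pos: [0.6655, -0.0099, 0.1725]
eef_rot: [-0.52, 0.481, -0.476, 0.522]
contact_force: [-1.1, 13.9, 3.0]
opening: 0.45
```

Run:
```python
from h import *
s,M=show(); print(toS(s['tool_pos']))
```

```text
t 9.95 pos [ 0.6655 -0.0099  0.1725] F [-1.1 13.9  3. ] op 0.45 q [ 0.17  1.08 -0.43  1.54  0.62  0.66 -0.48]
[[ 0.084 -0.003  0.996]
 [-0.996  0.006  0.084]
 [-0.007 -1.    -0.002]]
[-0.05071654  0.15054168]
```

The hand has stalled against the short rail at about 14 N. I'll back off, rise and check from above.

Emit:
{"method": "arm_command", "body": {"deltas": [{"dx": -0.03,"dy": 0,"dz": 0,"wx": 0,"wy": 0,"wz": 0},{"dx": -0.03,"dy": -0.05,"dz": 0,"wx": 0,"wy": 0,"wz": 0},{"dx": -0.03,"dy": -0.1,"dz": 0,"wx": 0,"wy": 0,"wz": 0},{"dx": -0.03,"dy": -0.15,"dz": 0,"wx": 0,"wy": 0,"wz": 0},{"dx": -0.03,"dy": -0.2,"dz": 0,"wx": 0,"wy": 0,"wz": 0}]}}

```text
clock: 10.45
tool_pos: [0.6635, 0.0121, 0.3729]
eef_rot: [0.523, -0.479, 0.48, -0.516]
contact_force: [1.0, 0.1, -0.5]
opening: 0.447
```

Emit:
{"method": "arm_command", "body": {"deltas": [{"dx": 0,"dy": -0.03,"dz": 0,"wx": 0,"wy": 0,"wz": 0},{"dx": 0,"dy": -0.05,"dz": 0,"wx": 0,"wy": 0,"wz": 0},{"dx": 0,"dy": -0.05,"dz": 0,"wx": 0,"wy": 0,"wz": 0},{"dx": 0,"dy": -0.05,"dz": 0,"wx": 0,"wy": 0,"wz": 0},{"dx": 0,"dy": -0.05,"dz": 0,"wx": 0,"wy": 0,"wz": 0}]}}

```text
clock: 10.95
tool_pos: [0.6636, 0.0136, 0.4197]
eef_rot: [0.523, -0.48, 0.479, -0.516]
contact_force: [0.1, -0.3, -0.3]
opening: 0.45
```

Run:
```python
from h import *
s,M=show(); print(toS(s['tool_pos']))
c=r.get_calibration('wrist'); np.savez('w6.npz',**c)
cv2.imwrite('pics/w6.png',r.snapshot('wrist')[:,:,::-1])
cv2.imwrite('pics/s6.png',r.snapshot('side')[:,:,::-1])
```

```text
t 10.95 pos [0.6636 0.0136 0.4197] F [ 0.1 -0.3 -0.3] op 0.45 q [ 0.19  0.77 -0.56  1.4   0.43  1.1  -0.37]
[[ 0.08  -0.007  0.997]
 [-0.997 -0.006  0.08 ]
 [ 0.005 -1.    -0.008]]
[-0.05069804  0.17419764]
```

View pics/w6.png

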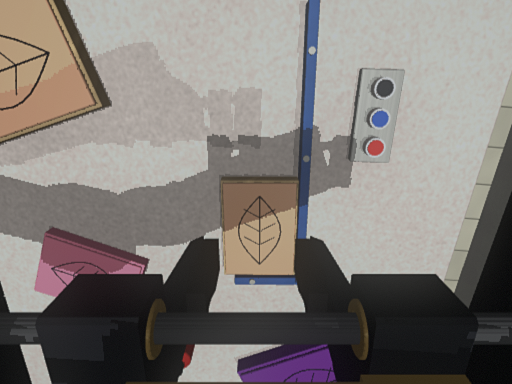

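View pics/s6.png

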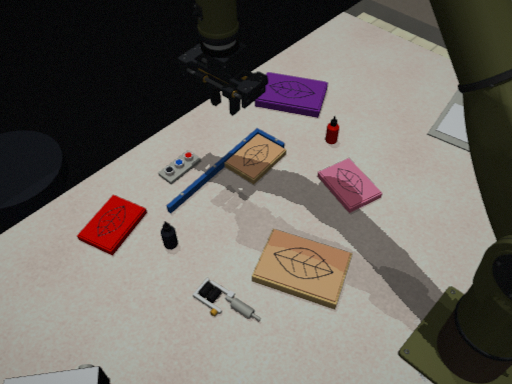

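Run:
```python
from h import *
a=cv2.imread('pics/w6.png')
cv2.imwrite('pics/w6c.png',cv2.resize(a[165:295,205:325],None,fx=4.6,fy=4.6,interpolation=cv2.INTER_CUBIC))
a=cv2.imread('pics/s6.png')
cv2.imwrite('pics/s6c.png',cv2.resize(a[120:190,210:300],None,fx=8,fy=8,interpolation=cv2.INTER_CUBIC))
```

```text
(no output)
```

View pics/w6c.png

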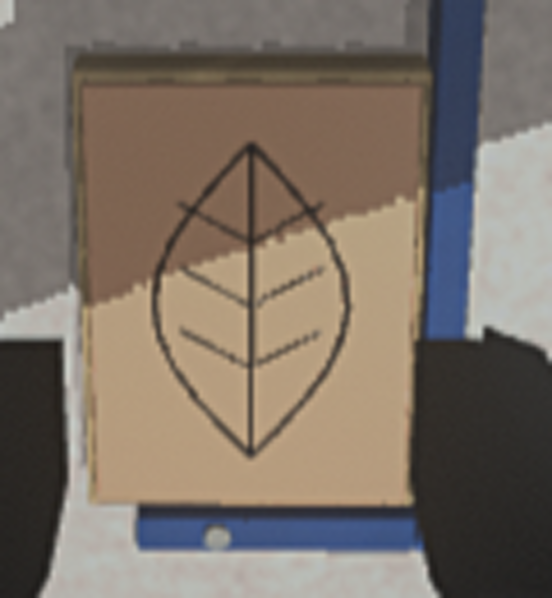

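View pics/s6c.png

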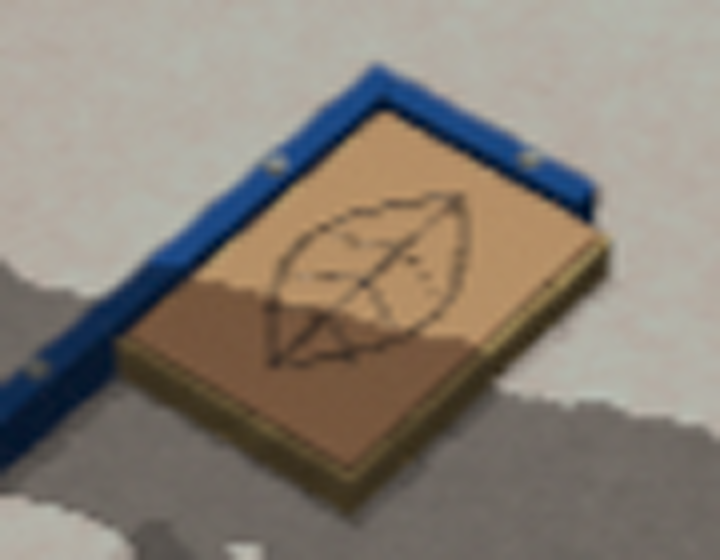

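Run:
```python
from h import *
c=dict(np.load('w6.npz'))
g=lambda u,v:np.array((u,v))/4.6+[205,165]
for n,u,z in [('LN',g(76,80),.022),('LF',g(431,80),.022),('RF',g(412,503),.022),('RN',g(92,503),.022),('rail outer',g(484,60),.025),('rail outer',g(466,335),.025),('rail inner top',g(430,20),.025),('short inner?',g(137,518),.025),('short outer',g(140,549),.025),('short outer',g(400,549),.025)]:
    print(n,toS(unproj(c,u,z)[0]).round(4))
# predicted home corners in side image vs pick
cs=r.get_calibration('side')
pk=np.array([(387,110),(608,240),(348,472),(118,340)])/8+[210,120]
for k in pk: print(toS(unproj(cs,k,.022)[0]).round(4))
for k in np.array([(378,68),(597,185)])/8+[210,120]: print('stop outer',toS(unproj(cs,k,.025)[0]).round(4))
```

```text
LN [-0.0971  0.1382]
LF [-0.      0.1386]
RF [0.0004 0.0038]
RN [-0.097   0.0031]
rail outer [0.0136 0.1453]
rail outer [0.0132 0.0624]
rail inner top [-0.0015  0.1564]
short inner? [-0.0831 -0.0001]
short outer [-0.0824 -0.0112]
short outer [-0.003  -0.0106]
[-0.0055  0.0028]
[-0.1027  0.0055]
[-0.0998  0.1394]
[-0.0046  0.1419]
stop outer [ 0.0081 -0.0091]
stop outer [-0.0859 -0.0105]
```

The pad sits in the corner. Corrected for each picture's offset of a few mm against the rails, its centre is at about x -50, y +70 to 71 mm, and it is square to about 0.005 rad. I'll move the hand further aside and hand in.

Emit:
{"method": "arm_command", "body": {"deltas": [{"dx": -0.03,"dy": -0.01,"dz": 0,"wx": 0,"wy": 0,"wz": 0},{"dx": -0.06,"dy": -0.02,"dz": 0,"wx": 0,"wy": 0,"wz": 0},{"dx": -0.09,"dy": -0.02,"dz": 0,"wx": 0,"wy": 0,"wz": 0},{"dx": -0.1,"dy": -0.02,"dz": 0,"wx": 0,"wy": 0,"wz": 0},{"dx": -0.1,"dy": -0.02,"dz": 0,"wx": 0,"wy": 0,"wz": 0}]}}

```text
clock: 11.55
tool_pos: [0.6557, 0.1159, 0.4408]
eef_rot: [0.523, -0.479, 0.478, -0.518]
contact_force: [1.3, -0.4, -0.2]
opening: 0.445
```

Run:
```python
from h import *
a=cv2.imread('pics/side0.png');b=r.snapshot('side')[:,:,::-1]
cv2.imwrite('pics/s7.png',b)
for n,(x,y,w,h) in dict(black=(158,218,24,34),red=(322,114,20,32),caps=(156,146,48,38),mach=(190,276,75,48)).items():
    d=np.abs(a[y:y+h,x:x+w].astype(int)-b[y:y+h,x:x+w]).mean(); print(n,round(d,1))
show()
```

```text
black 9.1
red 9.5
caps 14.9
mach 11.0
t 11.6 pos [0.6562 0.1137 0.4407] F [ 0.2 -1.1 -0.1] op 0.448 q [ 0.03  0.76 -0.56  1.37  0.42  1.14 -0.5 ]
[[ 0.081 -0.004  0.997]
 [-0.997 -0.006  0.081]
 [ 0.005 -1.    -0.005]]
```

View pics/s7.png

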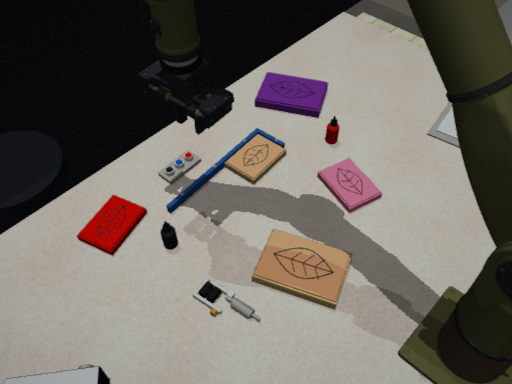

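The pad is in the corner at (256,157). The bottles (332,131) and (169,236), the cap tray (180,166) and the machine (226,299) are at their starting pixels, and the hand is clear.

```bash
python3 -c "
from plant import r
print(r.finish_job())"
```

```text
the job is handed in; nothing more can be done
None
```

I pushed the smaller tan pad home into the corner of the blue stop and handed the job in at about 11.6 s of the 59 s allowed. I pushed it against the long rail first, then along that rail to the short one. Each push ended with the hand stalled at about 14 N. `finish_job` reports no verdict.

**Pad position:** In the wrist view the pad's centre was at about x -48.5, y +71 mm in the stop's frame, and its edges were square to within about 0.005 rad. Correcting for small offsets against the rails in the same picture gives about x -50, y +70 mm, which is home.

**Where the cameras disagreed:** The side view put the pad's x at about -53 mm before correction. The stop itself read about 4 mm off in that picture, so corrected it agrees at about -49 mm.

**Other objects:** The bottles, the ink cap tray and the machine appear at their starting pixels in the last side view. My before-and-after pixel differences (9 to 15 grey levels) were not conclusive on their own, so this rests on the picture. The hand is clear, with the fingertips about 0.27 m above the bench.

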